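Rolling test of a clock drum: release it and catch it gently

ROBOT

A 6-joint arm with a two-finger parallel gripper is mounted at the origin on the work surface. World frame = base frame: x ahead of the robot, y to its left, z up, the work surface at z = 0. Lengths are in m, angles in degrees, forces in N, time in s.
With the tool pointing down it reaches from about 0.35 to 0.875 m from the base axis. Payload 4.2 kg.
Tool frame: the origin (TCP) lies on the mounting face of the last link; the fingertips stand 182 mm ahead of it and the grasp point (between the pads) lies 164 mm ahead of it (r.tcp_to_grasp is the distance from the TCP to the grasp point, in m); z points along the fingers, y is the line along which they close (so a half turn about z gives the same grasp; the last joint's range is limited). The gripper opens to 87 mm and grips with 3 to 60 N. Pads are 19 mm wide; open, the fingers measure 117 mm over their backs; the gripper's body (75 mm by 190 mm) begins 51 mm behind the grasp point.
Start: joints at [89.416, 22.042, 0.453, 0, -68.411, -14.817], TCP at [0.166, 0.603, 0.405] pointing down, gripper open.
Joint ranges: [-179.83, 179.83], [-69.29, 118.12], [-61.27, 80.66], [-181.25, 117.63], [-171.15, -9.14], [-177.46, 177.46]. Speed limits (degrees/s): [159.86, 159.86, 180, 180, 180, 180].

INTERFACE

Orientations are given as a 3x3 rotation matrix whose columns are the frame's x, y, z axes.
In Python, from station import sense, eyes, r gives the robot as it stands.
- The arm moves only by the tool jog_arm, never from a script. Its argument "increments" is a list of rows, each a list of 4 numbers: the shift along the tool's x, y, z normalised to -1 to 1, where 1 is 0.02 m, then the turn about the tool's z normalised to -1 to 1, where 1 is 0.08 rad. A call has 1 to 10 rows; each row shifts and turns the commanded pose from where the row before left it, along the tool's axes as they then stand; what a row does not reach is not made up. A row lasts 1/10 s, in which the tool goes at most 50 mm and 8.59 degrees, less where a joint would pass 70% of its speed; a pose out of reach is approached as far as the arm can. A call with a number of a shift or a turn outside -1 to 1 is refused whole. A call with a gripper value outside its range is refused whole. "grip" is the finger opening in mm, from 0 to 87, set as the call begins (left out, the last holds). The fingers move at their own pace and stop on an object; the grip force is fixed at half the most. Time passes only in rows, so rows that do not move let the fingers close. It gives the time, the measured TCP pose, the force, the opening and the grip force at its end, in the units of the state.
- sense(): the state, without advancing time (a new reading comes with each control period).
- eyes.capture(name): name is "scene" or "top" or "wrist"; returns the picture (400x640x3 uint8, blue, green, red); there is no depth.
- eyes.get_calibration(name): a dict with "camera_matrix" (3x3 intrinsics, pixels), "k1" (the pictures are not rectified: a ray, as slopes to the right and down, at radius r is drawn at 1 + k1 r^2 times it, then the intrinsics apply), "R" (3x3) and "t" (3): a world point X has camera coordinates R X + t; the wrist camera has in their place "T_tool_cam" (4x4, takes a point from camera to tool coordinates, whose origin is the TCP and whose axes are the flange's). Camera axes: x right, y down, z forward; pixel columns grow to the right and rows downward; lengths in m; the calibration is good to about 2 mm. A picture is of the moment at which its call begins: read the wrist's pose just before it. get_calibration takes no time and is no camera call.
- r.finish_job(): hands the job in; it is judged then, once.
Trained networks look in the newest picture that a camera, given by its name, has taken for a name from the list of things; names that differ only in an ending like _2 or _b are one class to them, and where a whole thing is asked for, a point or a joint stands for the part that bears it (a point fixed in the world has none). Each returns a list of dicts, best first, with "conf" (0 to 1); they miss things now and then, are a little off and sometimes report something else, mostly with a low value. They report only what shows in the picture. A call takes as long as a camera call. They do not tell look-alikes from the thing itself.
- eyes.spot_in(camera, name): "centre" ([x, y, z] in m, in world coordinates, good to about 4 mm: the middle of the surface that is visible of it).
- eyes.outline_of(camera, name): "mask" (400x640 bool, what is visible of it).
The state is a dict: "time_s": time; "joints": joint angles; "joint_velocities": joint speeds; "effort": joint torques, N m; "tcp_pos": TCP position; "ee_rot": TCP orientation; "wrist_force": force on the tool from outside, world axes, zero at the start; "moment": the same for the moment, N m; "gripper_width": opening from 0.0 (shut) to 1.0 (fully open); "gripper_force": force on a finger pad.
Only numpy, scipy, OpenCV 4.12 (cv2) and the standard library are available. Lean on these libraries where they do the work, as an engineer would, in place of code of your own. Each camera call takes 0.05 s, during which the arm holds its last target. There are 200 camera calls.

TASK

Do the rolling test of the brass clock drum on the sloping rails: press the release plunger fully down so that the drum rolls off on its own, and once it has passed the pair of pointed posts let the hand pace it for about 0.8 s, running close in front of it (gripper tips about 20 mm from its rim) without touching it. Then catch it gently: let it come up against the moving hand, slow it down smoothly, not dead in one knock, and bring it to rest on the rails before it reaches the end stops. Finish while holding it there, still on the rails and at rest, and leave the other things on the bench where they are.

Things in the scene. Friction and masses are not known exactly. Their poses are not given: they have to be found in the camera images.
- drum_center (a point): centre of the brass winding drum, a cylinder 64 mm in diameter and 70 mm long, axis level across the rails, on a steel arbor 20 mm thick and 112 mm long. The arbor's ends roll on the two rails; the drum hangs between them with 3 mm play each side. The frame turns as the drum rolls: use its position only.
- drum: the same drum, origin at its centre. Nominal mass 0.8 kg (0.68 to 0.96), inertia about its axis 3.7e-4 kg m2. Rolling on the thin arbor (radius 10 mm) it gains speed slowly: at first about 1.7 x slope in m/s2 (slope in rad), levelling off with a time constant of about 0.7 s at some 1.2 x slope in m/s (hidden rolling resistance, +-25 %). It is as hard to slow down as about 4.5 kg.
- run (a point): frame on the rails; origin: the drum's centre at the gate, 155 mm above the bench. y points down along the rails, the way the drum rolls (robot's right to left); x is level across the rails, away from the robot; z is square to the rails, upward. The drum's centre moves along y. Each rail is a steel bar 8 mm wide, its middle 42 mm either side, its top 10 mm below the axis.
- mark (a point): the point on the drum centre's path that lies between the two pointed posts, 180 mm down the run from run. The posts stand 78 mm either side of the middle of the rails, and their tips are 24 mm above the path. Same axes as run.
- run_end (a point): where the drum's centre would be when its arbor touches the rubber end stops, 556 mm down the run from run. Same axes as run. The stops rise 20 mm above the path.
- rails (a joint): slope of the rails in rad, set between 0.12 and 0.19 and fixed during the run (the robot cannot turn it)
- plunger (a joint): travel of the release plunger in m: 0 up with the gate closed, 0.05 fully down. The gate plate in front of the drum sinks with it and lets the drum go at about 0.042. It needs about 4 to 6 N and stays where it is left.
- plunger_top (a point): centre of the top face of the plunger's round black cap, 34 mm across, which stands 110 mm to the robot's side of the rails beside the gate, 200 mm above the bench when up, and moves down with it
- stand: the stand: dark steel base plate 100 x 700 x 8 mm under the rails, origin on the bench; its y axis runs horizontally along the run, downhill
- loupe: black eye loupe, a cup 42 mm high, 40 mm across, standing on the bench (bystander; origin under its centre)
- holder: steel movement holder, a round block 52 mm across and 24 mm high with a brass movement on top (bystander; origin under its centre)
- dial: white watch dial, a disc 42 mm across, 5 mm thick (bystander; origin under its centre)
- bezel: steel bezel ring 44 mm across, 6 mm high (bystander; origin under its centre)
- driver: metal screwdriver 130 mm long, lying on the bench (bystander; origin under its centre)
- pegwood: wooden stick 130 mm long, 8 mm thick, lying on the bench (bystander; origin under its centre)
Mind the look-alikes: they are no part of the job. Of the things like the drum, leave any that is purple; of the rest the larger one is meant.

How it is judged:
By the outcome, as a careful person would: the job done as asked, in the order asked, and still so for the second after the job is handed in, while the arm keeps its last pose, push and grip.
It also fails if it takes over 29 s, if anything falls off the work surface, if the arm or the gripper's body presses on something with over 40 N, if the wrist force passes 120 N, or if a joint passes its speed limit or range.

## Working session

There is one attempt and no reset: what is moved stays moved. The work goes in short steps, Python scripts to look and compute and a tool call to move; the robot and the scene stay as the last step left them, time stands still between calls to the robot, and variables do not carry over. Pictures are saved under pics/ and viewed, at most 10 in all, crops included, and the job is handed in when it is done.

Besides the shell and the picture viewer there is one more tool, called after ">>>" by a JSON object that holds its "method" and its "body", one argument or row to a line. jog_arm: Moves the arm, as the interface text tells. Its arguments: {"type":"object","properties":{"increments":{"type":"array"},"grip":{"type":"number"}},"required":["increments"]}

```bash
ls; mkdir -p pics; python3 - <<'E'
from station import sense, eyes, r
import cv2,numpy as np
s=sense();print(s['time_s'],s['tcp_pos'],np.round(s['ee_rot'],3).tolist(),s['gripper_width'])
for c in ['scene','top']:
    cv2.imwrite(f'pics/{c}1.png',eyes.capture(c))
    k=eyes.get_calibration(c);print(c,{a:np.round(b,4).tolist() for a,b in k.items()})
    for n in ['drum','plunger','stand','rails']:
        print(n,[(np.round(d['centre'],3).tolist(),round(d['conf'],2)) for d in eyes.spot_in(c,n)])
print(sense()['time_s'])
E
```

```text
pics
0.0 [0.1658934  0.60237175 0.40367022] [[0.964, -0.266, -0.0], [-0.266, -0.964, -0.002], [0.0, 0.002, -1.0]] 1.0002664822622087
scene {'camera_matrix': [[498.9001, 0.0, 327.3472], [0.0, 498.9001, 203.9115], [0.0, 0.0, 1.0]], 'k1': -0.1518, 'R': [[-0.0335, 0.9994, -0.0005], [0.5536, 0.0182, -0.8326], [-0.8321, -0.0281, -0.5539]], 't': [0.0756, -0.1779, 1.6858]}
drum [([0.56, -0.267, 0.172], 0.93), ([0.584, -0.419, 0.033], 0.86), ([0.267, -0.287, 0.057], 0.78)]
plunger [([0.437, -0.23, 0.153], 0.73)]
stand [([0.564, -0.052, 0.008], 0.56)]
rails [([0.573, 0.009, 0.091], 0.56)]
top {'camera_matrix': [[495.0276, 0.0, 320.8617], [0.0, 495.0276, 192.4762], [0.0, 0.0, 1.0]], 'k1': 0.0054, 'R': [[0.0118, -0.9996, 0.0262], [-0.9987, -0.0131, -0.0502], [0.0505, -0.0256, -0.9984]], 't': [-0.0744, 0.5223, 1.1812]}
drum [([0.524, -0.268, 0.18], 0.83), ([0.252, -0.285, 0.058], 0.62), ([0.56, -0.413, 0.038], 0.56), ([0.56, -0.043, 0.104], 0.52)]
plunger [([0.458, -0.228, 0.159], 0.93), ([0.448, 0.041, 0.004], 0.53)]
stand [([0.56, -0.023, 0.008], 0.67)]
rails [([0.566, -0.042, 0.103], 0.78), ([0.446, 0.187, 0.007], 0.52)]
0.5
```

View pics/scene1.png

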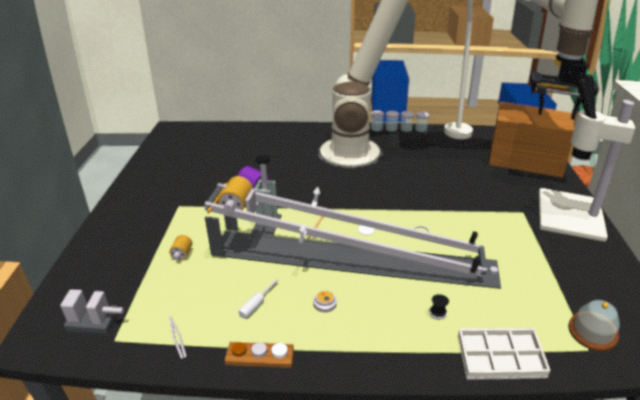

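View pics/top1.png

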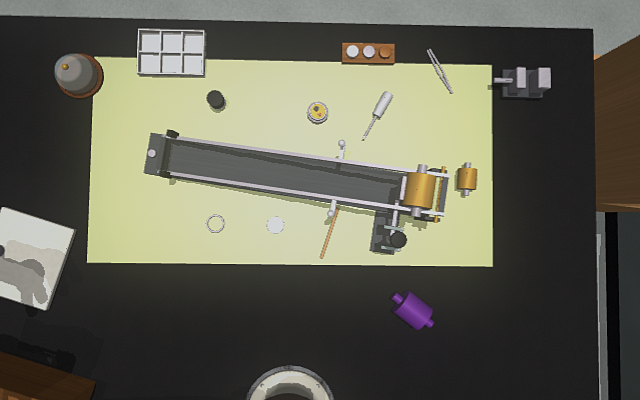

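Candidates for the drum are the brass one on the rails (top 420,189; scene 236,192), a small brass one on the bench (top 467,180; scene 181,246), and the purple one (top 413,311). I choose the brass drum on the rails, since it is larger and not purple. I'll check it in crops and read feature pixels there.

```bash
python3 - <<'E'
import cv2
t=cv2.imread('pics/top1.png');s=cv2.imread('pics/scene1.png')
def g(im,x,y,w,h,f):
    o=cv2.resize(im[y:y+h,x:x+w],None,fx=f,fy=f,interpolation=cv2.INTER_CUBIC);return o
a=g(t,320,130,160,130,5);b=g(s,190,150,160,115,5)
cv2.imwrite('pics/ctop.png',cv2.resize(a,(738,600)));
cv2.imwrite('pics/cscene.png',b)
E
```

```text
(no output)
```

View pics/ctop.png

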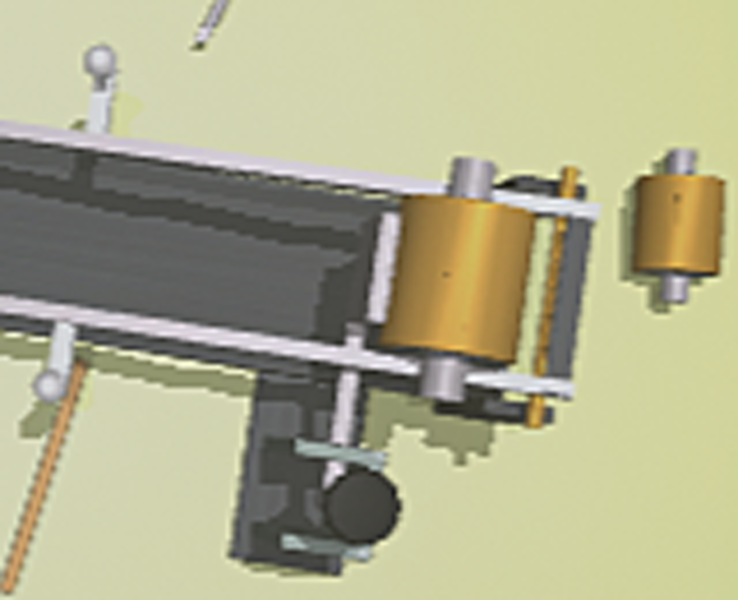

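View pics/cscene.png

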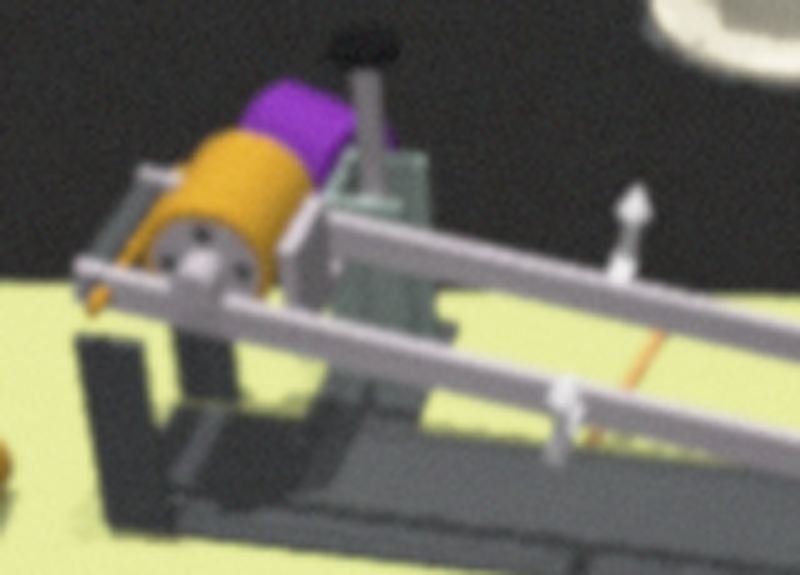

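The crops confirm it: the large brass drum sits on the rails behind the gate. Top view pixels are post tips (341.7,143) and (330.8,213.2) and cap (398.5,239.9). Scene pixels are post tips (303.4,225.6) and (317.6,186.6), cap (263,158) and far arbor end (230,203.6). Next I triangulate these and fit the run frame.

```bash
cat > h.py <<'E'
from station import sense, eyes, r
import numpy as np, cv2
from scipy.optimize import least_squares
C={c:eyes.get_calibration(c) for c in ['scene','top']}
def proj(c,X):
    k=C[c];p=k['R']@np.asarray(X)+np.ravel(k['t']);u=p[:2]/p[2];u=u*(1+k['k1']*(u@u));K=np.array(k['camera_matrix'])
    return K[:2,:2]@u+K[:2,2]
def tri(a,b):
    s=least_squares(lambda X:np.r_[proj('top',X)-a,proj('scene',X)-b],[.5,0,.1]);return s.x,np.sqrt(s.cost)
def frame(p):  # x0,y0,z0,yaw,slope -> origin,R (x across away, y downhill, z up)
    yw,s=p[3],p[4];h=np.array([-np.sin(yw),np.cos(yw),0]);x=np.array([np.cos(yw),np.sin(yw),0])
    y=h*np.cos(s)-np.array([0,0,np.sin(s)]);return np.array(p[:3]),np.c_[x,y,np.cross(x,y)]
E
python3 - <<'E'
from h import *
T={'postF':((341.7,143),(303.4,225.6)),'postN':((330.8,213.2),(317.6,186.6)),'cap':((398.5,239.9),(263,158)),'arbF':((422.7,164.6),(230,203.6))}
for n,(a,b) in T.items():
    X,e=tri(a,b);print(n,X.round(4),round(e,2))
obs=[('top',(.078,.18,.024),T['postF'][0]),('scene',(.078,.18,.024),T['postF'][1]),('top',(-.078,.18,.024),T['postN'][0]),('scene',(-.078,.18,.024),T['postN'][1]),
('scene',(.056,0,0),(230,203.6)),('top',(.056,0,.0),(422.7,165)),('top',(-.056,0,0),(415.6,216)),]
def f(p):
    o,R=frame(p);return np.r_[np.concatenate([proj(c,o+R@np.array(v))-q for c,v,q in obs]),(p[2]-.155)/.003]
s=least_squares(f,[.56,-.22,.155,0,.15]);print(s.x.round(4),s.fun.round(1))
o,R=frame(s.x);print(R.round(3).tolist())
for n,v in {'mark':(0,.18,0),'end':(0,.556,0),'stopF':(.042,.566,.02),'stopN':(-.042,.566,.02),'cap?':(-.11,0,.045)}.items():
    X=o+R@np.array(v);print(n,X.round(4),proj('top',X).round(1),proj('scene',X).round(1))
E
```

```text
postF [ 0.6246 -0.1078  0.1424] 0.32
postN [ 0.4722 -0.085   0.149 ] 0.58
cap [ 0.419  -0.2223  0.1971] 0.32
arbF [ 0.5775 -0.2782  0.1654] 0.75
[ 0.5218 -0.274   0.1601 -0.145   0.2158] [-0.9 -0.4  0.3 -0.8 -1.2  0.7 -0.   1.1 -2.2  1.7  0.5  0.1 -0.   0.9
  1.7]
[[0.99, 0.141, 0.031], [-0.144, 0.967, 0.212], [0.0, -0.214, 0.977]]
mark [ 0.5472 -0.1     0.1216] [336.9 179.3] [309.1 213.3]
end [0.6003 0.2634 0.0411] [180.7 157.3] [463.1 257.1]
stopF [0.6439 0.2712 0.0585] [175.8 137.6] [471.3 263.6]
stopN [0.5608 0.2834 0.0585] [169.6 173.3] [469.3 241.1]
cap? [ 0.4144 -0.2486  0.2041] [411.7 242.5] [252.3 154.5]
```

```bash
python3 - <<'E'
import cv2,numpy as np
t=cv2.imread('pics/top1.png');s=cv2.imread('pics/scene1.png')
def g(im,x,y,w,h,f): return cv2.resize(im[y:y+h,x:x+w],None,fx=f,fy=f,interpolation=cv2.INTER_CUBIC)
a=g(t,135,120,60,70,6);b=g(s,440,220,65,70,6)
cv2.imwrite('pics/cend.png',np.hstack([a,b]));
E
```

```text
(no output)
```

View pics/cend.png

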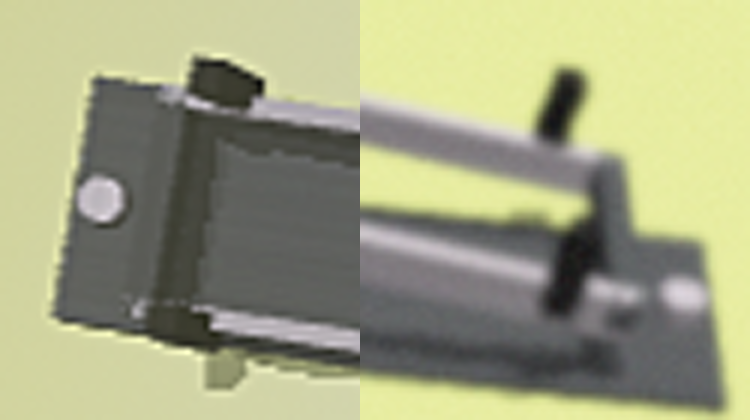

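Rail ends and stop tops are readable here (rail ends: top 157.5,172 / 162.5,135.8; scene 481.7,245.8 / 486.7,268.7). I'll refit using the rails.

```bash
python3 - <<'E'
from h import *
P={'Flo':((162.5,135.8),(486.7,268.7)),'Nlo':((157.5,172),(481.7,245.8)),'Fhi':((449.3,174.5),(206,202.6)),'Nhi':((444,214),(219,184)),'sF':((172.5,132.5),(477.5,257.5)),'sN':((165,175),(475,232.5))}
X={}
for n,(a,b) in P.items():
    X[n],e=tri(a,b);print(n,X[n].round(4),round(e,2))
for q in 'FN':
    d=X[q+'lo']-X[q+'hi'];print(q,np.linalg.norm(d).round(3),'slope',np.arctan2(-d[2],np.hypot(d[0],d[1])).round(3),'yaw',np.arctan2(-d[0],d[1]).round(3))
obs=[('top',(.078,.18,.024),(341.7,143)),('scene',(.078,.18,.024),(303.4,225.6)),('top',(-.078,.18,.024),(330.8,213.2)),('scene',(-.078,.18,.024),(317.6,186.6)),
('scene',(.056,0,0),(230,203.6)),('top',(.056,0,.0),(422.7,165)),('top',(-.056,0,0),(415.6,216)),
]
# unknown: 5 + ylo,yhi ends + camera pixel offsets (calib slack)
def f(p):
    o,R=frame(p);e=[proj(c,o+R@np.array(v))-q for c,v,q in obs]
    for n,(a,b) in P.items():
        if n[0]=='s': continue
        x=.042*(1 if n[0]=='F' else -1);y=p[5] if n[1:]=='lo' else p[6]
        for c,q in (('top',a),('scene',b)): e.append(proj(c,o+R@np.array([x,y,-.01]))-q)
    e=np.array(e);e[[0,2,5,6,7,9,11,13]]+=p[7:9];e[[1,3,4,8,10,12,14]]+=p[9:11]
    return np.r_[e.ravel(),(p[2]-.155)/.0007,p[7:11]/1.0]
s=least_squares(f,[.56,-.22,.155,0,.15,.6,-.04,0,0,0,0]);print(s.x.round(4),s.fun.round(1).tolist(),s.cost)
o,R=frame(s.x);print(R.round(4).tolist())
np.save('run.npy',s.x)
for n,v in {'mark':(0,.18,0),'end':(0,.556,0)}.items(): print(n,(o+R@np.array(v)).round(4))
cap=np.array([.419,-.2223,.1971]);print('cap in run (vertical-level)',(R.T@(cap-o)).round(4))
for c in ['top','scene']:
  eyes.capture(c)
  for n in ['plunger_top','drum_center']: print(c,n,[(np.round(d['centre'],3).tolist(),round(d['conf'],2)) for d in eyes.spot_in(c,n)][:2])
E
```

```text
Flo [0.6494 0.3063 0.0481] 0.58
Nlo [0.5643 0.3146 0.0472] 0.09
Fhi [ 0.5583 -0.3392  0.154 ] 0.38
Nhi [ 0.4733 -0.3276  0.1529] 0.57
sF [0.6521 0.2761 0.0824] 1.59
sN [0.5553 0.291  0.0794] 1.54
F 0.66 slope 0.161 yaw -0.14
N 0.657 slope 0.161 yaw -0.141
[ 0.5228 -0.2747  0.155  -0.1407  0.1659  0.6015 -0.0579  0.3943 -0.2782
  0.403  -0.0625] [-0.6, -1.1, 0.8, -2.3, -0.6, 0.3, 0.2, -0.3, -1.8, 3.8, 0.6, -0.4, 0.3, 0.2, 0.6, 0.7, -1.0, 0.2, -0.5, -0.2, 1.1, 0.4, -0.0, 0.8, 0.3, -0.9, -0.2, -0.1, -0.0, -0.8, -0.1, 0.4, -0.3, 0.4, -0.1] 16.177568512854226
[[0.9901, 0.1383, 0.0232], [-0.1402, 0.9765, 0.1635], [0.0, -0.1651, 0.9863]]
mark [ 0.5477 -0.0989  0.1252]
end [0.5997 0.2682 0.0631]
cap in run (vertical-level) [-0.1101  0.0299  0.0477]
top plunger_top [([0.457, -0.232, 0.158], 0.95), ([0.739, 0.185, 0.041], 0.27)]
top drum_center [([0.521, -0.266, 0.179], 0.94), ([0.561, -0.411, 0.041], 0.75)]
scene plunger_top [([0.437, -0.232, 0.156], 0.85)]
scene drum_center [([0.582, -0.416, 0.038], 0.91), ([0.266, -0.291, 0.058], 0.84)]
```

```bash
python3 - <<'E'
from h import *
def onplane(c,px,z): return least_squares(lambda a:proj(c,[a[0],a[1],z])-px,[.3,.3]).x.round(3)
for n,px in {'box bl':(490,155),'box br':(563,170),'base':(572,215),'base nl':(540,205)}.items(): print(n,onplane('scene',px,0))
for n,px in {'boxtop ur corner':(95,380),'boxtop ul':(0,335),'dark':(75,345)}.items(): print(n,[onplane('top',px,z) for z in (0,.1,.2)])
s=sense();Rt=np.array(s['ee_rot']);tp=np.array(s['tcp_pos'])
for n,v in {'tips':(0,0,.182),'fb1':(0,.06,.1),'fb2':(0,-.06,.1),'bx':(.037,.095,.1),'bx2':(-.037,-.095,.1)}.items():
  X=tp+Rt@np.array(v);print(n,X.round(3),proj('scene',X).round(0),proj('top',X).round(0))
E
```

```text
box bl [0.005 0.479]
box br [0.096 0.706]
base [0.358 0.636]
base nl [0.309 0.555]
boxtop ur corner [array([0.073, 0.461]), array([0.105, 0.42 ]), array([0.137, 0.378])]
boxtop ul [array([0.177, 0.686]), array([0.201, 0.626]), array([0.224, 0.566])]
dark [array([0.154, 0.511]), array([0.18 , 0.465]), array([0.205, 0.42 ])]
tips [0.166 0.603 0.223] [556. 115.] [-28. 369.]
fb1 [0.15  0.545 0.305] [541.  86.] [-27. 392.]
fb2 [0.182 0.66  0.305] [583.  92.] [-93. 374.]
bx [0.176 0.501 0.305] [530.  89.] [ -1. 377.]
bx2 [0.156 0.704 0.305] [593.  90.] [-120.  389.]
```

```bash
cat >> h.py <<'E'
p=np.load('run.npy');O,RR=frame(p);th=np.linspace(0,2*np.pi,40)
CYL=np.array([[x,.032*np.cos(t),.032*np.sin(t)] for x in (-.035,.035) for t in th])
YS=np.arange(-.02,.56,.01)
EDG={c:np.array([[f([proj(c,O+RR@(q+[0,y,0]))[0] for q in CYL]) for f in (min,max)] for y in YS]) for c in C}
def drum_y(c,im):  # y along run from left and right edges of the brass blob, plus blob width (px) and width expected
    hsv=cv2.cvtColor(im,cv2.COLOR_BGR2HSV);m=cv2.inRange(hsv,(8,120,60),(24,255,255))
    roi=np.zeros_like(m);pts=[proj(c,O+RR@np.array([x,y,z])) for x in(-.037,.037) for y in(-.036,.56) for z in(-.02,.032)]
    cv2.fillConvexPoly(roi,cv2.convexHull(np.array(pts,np.float32)).astype(int),255)
    m=cv2.morphologyEx(m&roi,cv2.MORPH_OPEN,np.ones((5,5)))
    n,l,st,_=cv2.connectedComponentsWithStats(m)
    if n<2:return None
    i=1+np.argmax(st[1:,4]);L=st[i,0]-.0;W=st[i,2];s=1 if c=='scene' else -1
    E=EDG[c][::s];Y=YS[::s]
    return np.round([np.interp(L,E[:,0]+.5,Y),np.interp(L+W-1,E[:,1]-.5,Y)],4),W,st[i,4]
def hand():  # tips in run frame, and vs. horizontal
    s=sense();X=np.array(s['tcp_pos'])+.182*np.array(s['ee_rot'])[:,2];return s['time_s'],(RR.T@(X-O)).round(4),X.round(4),np.round(s['wrist_force'],1)
E
python3 - <<'E'
from h import *
for c in C: print(c,drum_y(c,cv2.imread(f'pics/{c}1.png')))
# approach rows
s=sense();P=np.array(s['tcp_pos']);yaw=np.arctan2(s['ee_rot'][1][0],s['ee_rot'][0][0]);rows=[]
tgt=np.array([.419,-.222]);yt=p[3]-np.pi/2;print('yaw',np.degrees(yaw),np.degrees(yt),(yaw-yt)/.08,P)
n=0
for k in range(60):
    wp=np.array([.30,.25]) if P[1]>.27 else np.array([.42,.0]) if P[1]>.02 else tgt
    d=wp-P[:2]
    if np.linalg.norm(d)<.003: break
    tx=np.array([np.cos(yaw),np.sin(yaw)]);ty=np.array([np.sin(yaw),-np.cos(yaw)])
    v=np.array([d@tx,d@ty]);v*=min(1,.02/abs(v).max());v=np.round(v/.02,1)*.02
    t=0 if (k<6 or yaw-yt<.04) else 1
    rows.append([round(v[0]/.02,1),round(v[1]/.02,1),-.5 if k<4 else 0,t])
    yaw-=t*.08/2;P[:2]+=v[0]*tx+v[1]*ty;yaw-=t*.08/2
for i in range(0,len(rows),10):print(rows[i:i+10])
print(P,np.degrees(yaw))
E
```

```text
scene (array([ 0.0093, -0.0064]), np.int32(29), np.int32(446))
top (array([-0.0014,  0.0025]), np.int32(33), np.int32(934))
yaw -15.402342482395087 -98.0608214859044 18.03328266627299 [0.16597533 0.60251996 0.40476725]
[[np.float64(0.7), np.float64(1.0), -0.5, 0], [np.float64(0.7), np.float64(1.0), -0.5, 0], [np.float64(0.7), np.float64(1.0), -0.5, 0], [np.float64(0.7), np.float64(1.0), -0.5, 0], [np.float64(0.7), np.float64(1.0), 0, 0], [np.float64(0.7), np.float64(1.0), 0, 0], [np.float64(0.8), np.float64(1.0), 0, 1], [np.float64(0.9), np.float64(1.0), 0, 1], [np.float64(1.0), np.float64(1.0), 0, 1], [np.float64(1.0), np.float64(0.8), 0, 1]]
[[np.float64(1.0), np.float64(0.7), 0, 1], [np.float64(1.0), np.float64(0.6), 0, 1], [np.float64(1.0), np.float64(0.5), 0, 1], [np.float64(1.0), np.float64(0.4), 0, 1], [np.float64(1.0), np.float64(0.3), 0, 1], [np.float64(1.0), np.float64(0.1), 0, 1], [np.float64(1.0), np.float64(0.1), 0, 1], [np.float64(1.0), np.float64(-0.0), 0, 1], [np.float64(1.0), np.float64(-0.1), 0, 1], [np.float64(1.0), np.float64(-0.2), 0, 1]]
[[np.float64(1.0), np.fl
[... 194 characters left out ...]
p.float64(1.0), np.float64(-0.6), 0, 0], [np.float64(1.0), np.float64(-0.7), 0, 0], [np.float64(1.0), np.float64(-0.6), 0, 0], [np.float64(1.0), np.float64(-0.1), 0, 0], [np.float64(1.0), np.float64(-0.2), 0, 0]]
[[np.float64(1.0), np.float64(-0.1), 0, 0], [np.float64(1.0), np.float64(-0.2), 0, 0], [np.float64(1.0), np.float64(-0.1), 0, 0], [np.float64(1.0), np.float64(-0.2), 0, 0], [np.float64(1.0), np.float64(-0.1), 0, 0], [np.float64(1.0), np.float64(-0.2), 0, 0], [np.float64(1.0), np.float64(-0.1), 0, 0], [np.float64(1.0), np.float64(-0.2), 0, 0], [np.float64(1.0), np.float64(-0.1), 0, 0], [np.float64(0.2), np.float64(-0.0), 0, 0]]
[ 0.41811844 -0.22111287  0.40476725] -97.90826498123369
```

>>> {"method": "jog_arm", "body": {
  "increments": [
    [0.7, 1, -0.5, 0],
    [0.7, 1, -0.5, 0],
    [0.7, 1, 0, 0],
    [0.7, 1, 0, 0],
    [0.7, 1, 0, 0],
    [0.7, 1, 0, 0],
    [0.8, 1, 0, 1],
    [0.9, 1, 0, 1],
    [1, 1, 0, 1],
    [1, 0.8, 0, 1]
  ],
  "grip": 10
}}

```text
time_s: 1.8
tcp_pos: [0.2551, 0.3645, 0.425]
ee_rot: [[0.83, -0.558, 0.0], [-0.558, -0.83, 0.0], [-0.0, -0.0, -1.0]]
wrist_force: [-0.2, 1.0, 0.3]
gripper_width: 0.179
gripper_force: 0.0
```

>>> {"method": "jog_arm", "body": {
  "increments": [
    [1, 0.7, 0, 1],
    [1, 0.6, 0, 1],
    [1, 0.5, 0, 1],
    [1, 0.4, 0, 1],
    [1, 0.3, 0, 1],
    [1, 0.1, 0, 1],
    [1, 0.1, 0, 1],
    [1, 0, 0, 1],
    [1, -0.1, 0, 1],
    [1, -0.2, 0, 1]
  ]
}}

```text
time_s: 2.8
tcp_pos: [0.3381, 0.1688, 0.425]
ee_rot: [[0.178, -0.984, 0.001], [-0.984, -0.178, 0.001], [-0.001, -0.001, -1.0]]
wrist_force: [0.7, -0.4, 0.1]
gripper_width: 0.113
gripper_force: 0.0
```

>>> {"method": "jog_arm", "body": {
  "increments": [
    [1, -0.3, 0, 1],
    [1, -0.4, 0, 1],
    [1, -0.4, 0, 1],
    [1, -0.6, 0, 1],
    [1, -0.7, 0, 0],
    [1, -0.6, 0, 0],
    [1, -0.7, 0, 0],
    [1, -0.6, 0, 0],
    [1, -0.1, 0, 0],
    [1, -0.2, 0, 0]
  ]
}}

```text
time_s: 3.8
tcp_pos: [0.4176, -0.0362, 0.4248]
ee_rot: [[-0.138, -0.99, 0.0], [-0.99, 0.138, 0.0], [-0.0, -0.0, -1.0]]
wrist_force: [0.5, -0.4, 0.7]
gripper_width: 0.114
gripper_force: 0.0
```

```bash
python3 - <<'E'
from h import *
s=sense();print(s['tcp_pos'],s['joints'],hand(),np.degrees(np.arctan2(s['ee_rot'][1][0],s['ee_rot'][0][0])),np.array(s['ee_rot'])[:,2].round(3),s['gripper_width']*87)
E
```

```text
[ 0.4176389  -0.03619122  0.42483971] [ 1.74544638e+01  4.44000925e-01 -2.42736623e+01 -2.71254915e-03
 -6.52709220e+01 -2.53749164e+01] (3.8, array([-0.1375,  0.2039,  0.1233]), array([ 0.4177, -0.0362,  0.2428]), array([ 0.5, -0.4,  0.7])) -97.92158646377838 [ 0.  0. -1.] 9.91451817682042
```

>>> {"method": "jog_arm", "body": {
  "increments": [
    [1, -0.2, 0, 0],
    [1, -0.1, 0, 0],
    [1, -0.2, 0, 0],
    [1, -0.1, 0, 0],
    [1, -0.2, 0, 0],
    [1, -0.1, 0.2, 0],
    [1, -0.2, 0.2, 0],
    [1, -0.1, 0.2, 0],
    [1, -0.2, 0.2, 0],
    [0.2, 0, 0.2, 0]
  ]
}}

```text
time_s: 4.8
tcp_pos: [0.4202, -0.2227, 0.4046]
ee_rot: [[-0.14, -0.99, 0.0], [-0.99, 0.14, -0.0], [0.0, -0.0, -1.0]]
wrist_force: [0.2, 0.7, 0.1]
gripper_width: 0.112
gripper_force: 0.0
```

>>> {"method": "jog_arm", "body": {
  "increments": [
    [0, 0, 0, 0]
  ]
}}

```text
time_s: 4.9
tcp_pos: [0.4198, -0.2217, 0.4041]
ee_rot: [[-0.139, -0.99, -0.001], [-0.99, 0.139, 0.001], [-0.0, 0.002, -1.0]]
wrist_force: [0.4, 0.2, 0.6]
gripper_width: 0.111
gripper_force: 0.0
```

```bash
python3 - <<'E'
from h import *
print(hand())
for c in C:
    im=eyes.capture(c);cv2.imwrite(f'pics/{c}2.png',im);print(drum_y(c,im))
a=cv2.imread('pics/top2.png')[190:270,350:450];b=cv2.imread('pics/scene2.png')[110:190,220:320]
cv2.imwrite('pics/press.png',cv2.resize(np.hstack([a,b]),None,fx=4,fy=4,interpolation=cv2.INTER_CUBIC))
E
```

```text
(4.9, array([-0.1097,  0.0266,  0.0725]), array([ 0.4195, -0.2216,  0.2221]), array([0.4, 0.2, 0.6]))
(array([ 0.0093, -0.0064]), np.int32(29), np.int32(442))
(array([-0.0078,  0.0025]), np.int32(30), np.int32(476))
```

View pics/press.png

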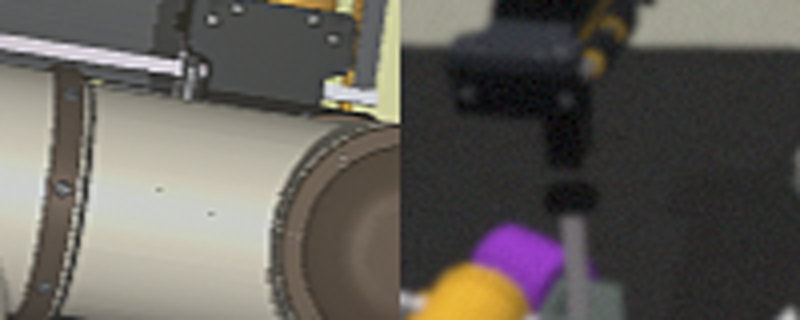

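The picture shows closed fingertips just above the cap (scene px about 361,148 over 363,159), about 3–4 mm short along y, so I'll nudge and press partway.

>>> {"method": "jog_arm", "body": {
  "increments": [
    [-0.15, 0, 0.9, 0],
    [0, 0, 0.6, 0],
    [0, 0, 0.6, 0],
    [0, 0, 0.5, 0]
  ]
}}

```text
time_s: 5.4
tcp_pos: [0.4209, -0.2174, 0.3541]
ee_rot: [[-0.136, -0.991, 0.002], [-0.991, 0.136, -0.001], [0.0, -0.002, -1.0]]
wrist_force: [-1.5, 1.9, 7.2]
gripper_width: 0.111
gripper_force: 3.2
```

```bash
python3 - <<'E'
from h import *
print(hand());im=eyes.capture('scene');print(drum_y('scene',im))
cv2.imwrite('pics/p2.png',cv2.resize(im[120:220,200:320],None,fx=5,fy=5,interpolation=cv2.INTER_CUBIC))
E
```

```text
(5.4, array([-0.1084,  0.039 ,  0.0239]), array([ 0.4213, -0.2176,  0.1721]), array([-1.5,  1.9,  7.2]))
(array([0.0215, 0.0037]), np.int32(28), np.int32(472))
```

View pics/p2.png

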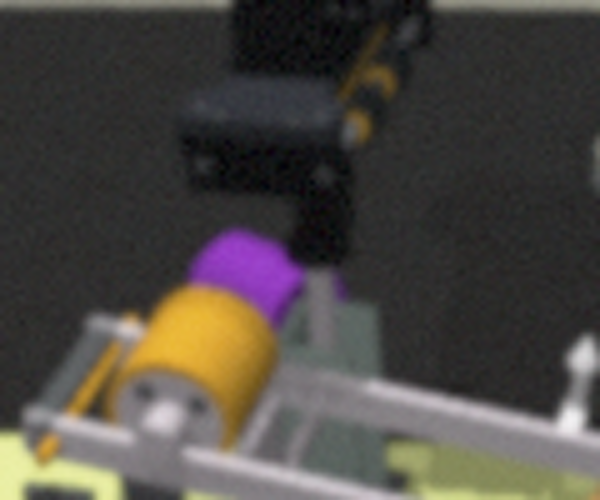

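>>> {"method": "jog_arm", "body": {
  "increments": [
    [0, 0, 1, 0],
    [0, 0, 0.25, 0]
  ]
}}

```text
time_s: 5.65
tcp_pos: [0.4216, -0.2177, 0.3313]
ee_rot: [[-0.134, -0.991, 0.002], [-0.991, 0.134, -0.002], [0.002, -0.003, -1.0]]
wrist_force: [-9.1, 11.9, 40.4]
gripper_width: 0.115
gripper_force: 19.7
```

>>> {"method": "jog_arm", "body": {
  "increments": [
    [-0.5, -0.2, -0.75, 0],
    [-1, -0.9, 0, 0],
    [-1, -0.9, 0, 0],
    [-1, -0.9, 0, 0],
    [-1, -0.9, 0, 0],
    [-1, -0.8, 0.2, 0],
    [-1, -0.7, 0.5, 0]
  ]
}}

```text
time_s: 6.35
tcp_pos: [0.5446, -0.1025, 0.3301]
ee_rot: [[-0.136, -0.991, 0.003], [-0.991, 0.136, -0.0], [-0.0, -0.003, -1.0]]
wrist_force: [-0.3, -0.3, -0.1]
gripper_width: 0.112
gripper_force: 0.0
```

```bash
cat > t.py <<'E'
from h import *
t=sense()['time_s'];print('t',t,'scene',drum_y('scene',eyes.capture('scene')))
print(hand())
E
python3 t.py
```

```text
t 6.35 scene (array([0.0915, 0.0736]), np.int32(27), np.int32(475))
(6.4, array([-0.0011,  0.1749,  0.0199]), array([ 0.5463, -0.1006,  0.1457]), array([ 2.4,  0.5, -0.9]))
```

>>> {"method": "jog_arm", "body": {
  "increments": [
    [-1, 0, 0.7, 0],
    [-1, 0, 0.7, 0],
    [-1, 0, 0.7, 0]
  ]
}}

```text
time_s: 6.7
tcp_pos: [0.5516, -0.0434, 0.2868]
ee_rot: [[-0.137, -0.991, 0.001], [-0.991, 0.137, 0.0], [-0.0, -0.001, -1.0]]
wrist_force: [-0.4, 0.4, 1.0]
gripper_width: 0.119
gripper_force: 0.0
```

```bash
cat > t.py <<'E'
from h import *
t=sense()['time_s'];e=drum_y('scene',eyes.capture('scene'));y=e[0].mean()
t2,rh,X,F=hand();hv=np.array([-np.sin(p[3]),np.cos(p[3]),0]);hh=(X-O)@hv;c=np.cos(p[4])
print('t',t,'drum',round(y,4),e,'now',t2,'hand h',hh.round(4),'x',rh[0],'tipz-axis at drum',(X[2]-(O[2]-np.sin(p[4])*y)).round(4),'gap@t',(hh-c*y-.0415).round(4),F)
E
python3 t.py
```

```text
t 6.7 drum 0.1312 (array([0.1369, 0.1256]), np.int32(29), np.int32(517)) now 6.75 hand h 0.235 x -0.005 tipz-axis at drum -0.0309 gap@t 0.0641 [ 0.5  2.  -1.7]
```

>>> {"method": "jog_arm", "body": {
  "increments": [
    [0, -0.1, 0, 0],
    [0, -0.1, 0, 0]
  ]
}}

```text
time_s: 6.95
tcp_pos: [0.5559, -0.0451, 0.2875]
ee_rot: [[-0.137, -0.991, 0.001], [-0.991, 0.137, -0.0], [-0.0, -0.001, -1.0]]
wrist_force: [0.3, -0.3, 0.0]
gripper_width: 0.12
gripper_force: 0.0
```

```bash
python3 t.py
```

```text
t 6.95 drum 0.1601 (array([0.1748, 0.1453]), np.int32(21), np.int32(335)) now 7.0 hand h 0.2317 x 0.0013 tipz-axis at drum -0.0228 gap@t 0.0323 [0.8 0.1 0.7]
```

>>> {"method": "jog_arm", "body": {
  "increments": [
    [-0.95, 0, 0.1, 0],
    [-0.8, 0, 0.13, 0],
    [-0.8, 0, 0.13, 0],
    [-0.9, 0, 0.13, 0]
  ]
}}

```text
time_s: 7.4
tcp_pos: [0.5652, 0.0239, 0.277]
ee_rot: [[-0.138, -0.99, 0.0], [-0.99, 0.138, 0.0], [-0.0, -0.0, -1.0]]
wrist_force: [-0.7, 0.3, 0.1]
gripper_width: 0.116
gripper_force: 0.0
```

```bash
python3 t.py
```

```text
t 7.4 drum 0.2344 (array([0.2477, 0.2212]), np.int32(21), np.int32(370)) now 7.45 hand h 0.3039 x 0.0005 tipz-axis at drum -0.0216 gap@t 0.0312 [0.1 0.6 0.2]
```

>>> {"method": "jog_arm", "body": {
  "increments": [
    [-0.9, 0, 0.13, 0],
    [-0.82, 0, 0.13, 0],
    [-0.82, 0, 0.13, 0],
    [-0.82, 0, 0.13, 0],
    [-0.75, 0, 0.12, 0],
    [-0.68, 0, 0.11, 0]
  ]
}}

```text
time_s: 8.05
tcp_pos: [0.5784, 0.1194, 0.2616]
ee_rot: [[-0.137, -0.991, -0.0], [-0.991, 0.137, -0.0], [0.0, 0.0, -1.0]]
wrist_force: [-0.5, -0.7, 0.7]
gripper_width: 0.109
gripper_force: 0.0
```

>>> {"method": "jog_arm", "body": {
  "increments": [
    [-0.65, 0, 0.1, 0],
    [-0.63, 0, 0.1, 0]
  ]
}}

```text
time_s: 8.25
tcp_pos: [0.5819, 0.1444, 0.2577]
ee_rot: [[-0.138, -0.991, -0.0], [-0.991, 0.138, -0.0], [0.0, 0.0, -1.0]]
wrist_force: [-0.8, -0.4, 0.2]
gripper_width: 0.118
gripper_force: 0.0
```

>>> {"method": "jog_arm", "body": {
  "increments": [
    [-0.64, 0, 0.1, 0],
    [-0.64, 0, 0.1, 0]
  ]
}}

```text
time_s: 8.45
tcp_pos: [0.5855, 0.1695, 0.2538]
ee_rot: [[-0.138, -0.99, -0.0], [-0.99, 0.138, -0.0], [0.0, 0.0, -1.0]]
wrist_force: [0.6, 0.3, 0.6]
gripper_width: 0.117
gripper_force: 0.0
```

>>> {"method": "jog_arm", "body": {
  "increments": [
    [-0.62, 0, 0.1, 0]
  ]
}}

```text
time_s: 8.55
tcp_pos: [0.5872, 0.1819, 0.2518]
ee_rot: [[-0.138, -0.99, 0.0], [-0.99, 0.138, 0.0], [-0.0, -0.0, -1.0]]
wrist_force: [-0.1, 0.4, -0.6]
gripper_width: 0.121
gripper_force: 0.0
```

>>> {"method": "jog_arm", "body": {
  "increments": [
    [-0.58, 0, 0.09, 0]
  ]
}}

```text
time_s: 8.65
tcp_pos: [0.5888, 0.1934, 0.25]
ee_rot: [[-0.138, -0.99, 0.0], [-0.99, 0.138, -0.0], [-0.0, -0.0, -1.0]]
wrist_force: [-0.1, 0.7, 0.5]
gripper_width: 0.115
gripper_force: 0.1
```

>>> {"method": "jog_arm", "body": {
  "increments": [
    [-0.54, 0, 0.08, 0]
  ]
}}

```text
time_s: 8.75
tcp_pos: [0.5902, 0.2041, 0.2484]
ee_rot: [[-0.137, -0.991, -0.0], [-0.991, 0.137, -0.0], [0.0, 0.0, -1.0]]
wrist_force: [0.0, -0.1, 0.2]
gripper_width: 0.116
gripper_force: 0.1
```

>>> {"method": "jog_arm", "body": {
  "increments": [
    [-0.54, 0, 0.08, 0]
  ]
}}

```text
time_s: 8.85
tcp_pos: [0.5917, 0.2147, 0.2468]
ee_rot: [[-0.138, -0.99, -0.0], [-0.99, 0.138, -0.0], [0.0, 0.0, -1.0]]
wrist_force: [0.2, -0.1, -0.3]
gripper_width: 0.114
gripper_force: 0.1
```

>>> {"method": "jog_arm", "body": {
  "increments": [
    [-0.47, 0, 0.07, 0],
    [-0.4, 0, 0.06, 0]
  ]
}}

```text
time_s: 9.05
tcp_pos: [0.5941, 0.2319, 0.2442]
ee_rot: [[-0.137, -0.991, -0.0], [-0.991, 0.137, -0.0], [0.0, 0.0, -1.0]]
wrist_force: [-1.6, 0.2, -0.0]
gripper_width: 0.115
gripper_force: 0.1
```

>>> {"method": "jog_arm", "body": {
  "increments": [
    [-0.34, 0, 0.05, 0],
    [-0.28, 0, 0.04, 0]
  ]
}}

```text
time_s: 9.25
tcp_pos: [0.5958, 0.2438, 0.2424]
ee_rot: [[-0.138, -0.99, -0.0], [-0.99, 0.138, -0.0], [0.0, 0.0, -1.0]]
wrist_force: [0.0, -0.1, -0.9]
gripper_width: 0.112
gripper_force: 0.1
```

```bash
sed -i "s/e=drum_y('scene',eyes.capture('scene'))/im=eyes.capture('scene');cv2.imwrite('pics\/s%.2f.png'%t,im);e=drum_y('scene',im)/" t.py; python3 t.py; python3 - <<'E'
import cv2,glob
im=cv2.imread(sorted(glob.glob('pics/s9*.png'))[-1]);cv2.imwrite('pics/v.png',cv2.resize(im[150:290,280:500],None,fx=3.5,fy=3.5,interpolation=cv2.INTER_CUBIC))
E
```

```text
t 9.25 drum 0.481 (array([0.4886, 0.4734]), np.int32(22), np.int32(390)) now 9.3 hand h 0.5247 x -0.0003 tipz-axis at drum -0.0152 gap@t 0.0088 [-0.5  2.4  0.2]
```

View pics/v.png

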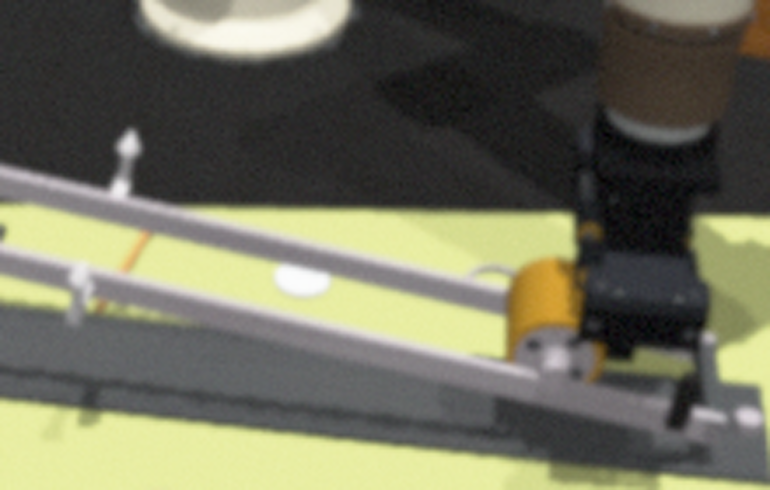

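The picture shows the drum (arbor end at px 438,252) right behind the hand, ahead of the end stops, and the wrist now reads 2.4 N along the run. I'll ease the hand to a stop.

>>> {"method": "jog_arm", "body": {
  "increments": [
    [-0.2, 0, 0.03, 0]
  ]
}}

```text
time_s: 9.4
tcp_pos: [0.5962, 0.2473, 0.242]
ee_rot: [[-0.138, -0.99, -0.0], [-0.99, 0.138, -0.0], [0.0, 0.0, -1.0]]
wrist_force: [-0.5, 0.2, 0.2]
gripper_width: 0.111
gripper_force: 0.0
```

```bash
python3 - <<'E'
from h import *
print(hand(),sense()['moment'],sense()['gripper_force'])
for y in (.46,.47,.48,.49,.5): print(y,proj('scene',O+RR@np.array([.056,y,0])).round(1))
E
```

```text
(9.4, array([-5.000e-04,  5.356e-01, -6.600e-03]), array([0.5962, 0.2473, 0.06  ]), array([-0.5,  0.2,  0.2])) [ 0.04894845 -0.01421797 -0.05692348] 0.0
0.46 [426.4 255.4]
0.47 [430.7 256.4]
0.48 [435.  257.4]
0.49 [439.4 258.4]
0.5 [443.7 259.5]
```

>>> {"method": "jog_arm", "body": {
  "increments": [
    [-0.16, 0, 0.02, 0],
    [-0.12, 0, 0.02, 0],
    [-0.08, 0, 0.01, 0],
    [-0.04, 0, 0.01, 0],
    [-0.02, 0, 0, 0],
    [0, 0, 0, 0]
  ]
}}

```text
time_s: 10.0
tcp_pos: [0.5974, 0.2556, 0.2408]
ee_rot: [[-0.138, -0.99, 0.0], [-0.99, 0.138, 0.0], [-0.0, -0.0, -1.0]]
wrist_force: [0.5, 0.5, -0.5]
gripper_width: 0.113
gripper_force: 0.3
```

```bash
python3 t.py;python3 t.py; python3 - <<'E'
import cv2,glob
from h import *
im=cv2.imread('pics/s'+'%.2f.png'%(sense()['time_s']-.05));cv2.imwrite('pics/v2.png',cv2.resize(im[200:280,400:500],None,fx=6,fy=6,interpolation=cv2.INTER_CUBIC))
E
```

```text
t 10.0 drum 0.4939 (array([0.5004, 0.4874]), np.int32(23), np.int32(409)) now 10.05 hand h 0.5355 x -0.0005 tipz-axis at drum -0.0146 gap@t 0.0069 [ 0.4 -0.4 -0.1]
t 10.05 drum 0.4939 (array([0.5004, 0.4874]), np.int32(23), np.int32(414)) now 10.1 hand h 0.5354 x -0.0004 tipz-axis at drum -0.0146 gap@t 0.0068 [ 0.1  0.4 -1. ]
```

View pics/v2.png

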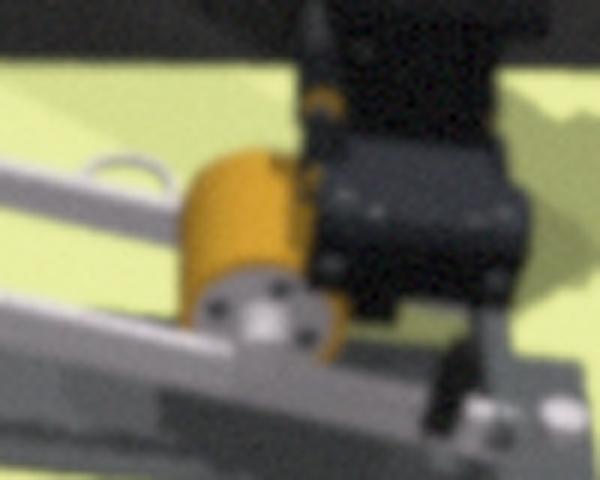

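The drum rests against the fingers, its arbor on the rails at px 444,254 and clear of the black stop at 475,263. I'll settle briefly, confirm it isn't moving, and hand in.

>>> {"method": "jog_arm", "body": {
  "increments": [
    [0, 0, 0, 0],
    [0, 0, 0, 0],
    [0, 0, 0, 0],
    [0, 0, 0, 0],
    [0, 0, 0, 0],
    [0, 0, 0, 0]
  ]
}}

```text
time_s: 10.7
tcp_pos: [0.5974, 0.2556, 0.2407]
ee_rot: [[-0.138, -0.99, 0.0], [-0.99, 0.138, -0.0], [0.0, -0.0, -1.0]]
wrist_force: [0.0, -0.0, -1.1]
gripper_width: 0.112
gripper_force: 0.2
```

```bash
python3 t.py; python3 -c "
from station import r
print(r.finish_job())"
```

```text
t 10.7 drum 0.4928 (array([0.5004, 0.4851]), np.int32(22), np.int32(409)) now 10.75 hand h 0.5355 x -0.0005 tipz-axis at drum -0.0148 gap@t 0.0081 [ 1.1 -0.4 -0.2]
the job is handed in; nothing more can be done
None
```

The job is handed in at 10.8 s: plunger pressed to its stop (peak about 42 N at the wrist), drum paced about 0.8 s past the posts, eased to rest against the hand about 55 mm before the end stops; the pacing gap is uncertain, nominally 18–25 mm but possibly nearer 10–18 mm.

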